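# Put the mixed-up reagent bottles back on their own mats

## Task

The three white reagent bottles beside the titrator stand on each other's rubber mats: put each one upright in the middle of the mat that has the shape of its own foot (round on round, square on square, oblong on oblong, the oblong bottle lying lengthwise along its mat). Stand a bottle in the empty white steel tray while you make room, and leave that tray empty at the end. Never tip a bottle over, and leave the beaker, the dish and the small jar where they are.

Things in the scene. Friction and masses are not known exactly. Their poses are not given: they have to be found in the camera images.
- round_bottle: Bottle with a round foot 60 mm in diameter. White plastic, grey cap, closed. Straight sides up to 76 mm, sloping shoulder to 86, neck 28 mm thick; cap a cylinder 36 mm in diameter from 96 to 122 mm above the underside, on the centre line: grip it there from above. 130 to 250 g. Origin: centre of the underside, z up; it is round, so its x axis means nothing.
- square_bottle: Bottle with a square foot, 54 x 54 mm. White plastic, grey cap, closed. Straight sides up to 76 mm, sloping shoulder to 86, neck 28 mm thick; cap a cylinder 36 mm in diameter from 96 to 122 mm above the underside, on the centre line: grip it there from above. 130 to 250 g. Origin: centre of the underside, z up; x and y square to its sides.
- oblong_bottle: Bottle with an oblong foot, 80 mm along its x by 42 mm along its y. White plastic, grey cap, closed. Straight sides up to 76 mm, sloping shoulder to 86, neck 28 mm thick; cap a cylinder 36 mm in diameter from 96 to 122 mm above the underside, on the centre line: grip it there from above. 130 to 250 g. Origin: centre of the underside, z up; x along its long side.
- round_mat: Round black rubber mat, 92 mm in diameter, 5 mm thick, flat, fixed to the bench. Origin: centre of its underside (on the bench, z = 0).
- square_mat: Square black rubber mat, 84 x 84 mm, 5 mm thick, flat, fixed to the bench. Origin: centre of its underside (on the bench, z = 0); x and y square to its sides.
- oblong_mat: Oblong black rubber mat, 114 mm along its x by 66 mm along its y, 5 mm thick, flat, fixed to the bench. Origin: centre of its underside (on the bench, z = 0).
- spare_tray: Empty shallow white-enamelled steel tray, 120 x 120 mm outside, its floor 3 mm above the bench, its rim 3 mm thick and 12 mm high, fixed to the bench; any one bottle fits in it. Origin: centre of its underside.
- beaker: Bystander, loose: small glass beaker, 50 mm in diameter at the rim, 60 mm tall, open. Origin: centre of its underside.
- dish: Bystander, loose: white porcelain dish, 68 mm in diameter at the rim, 28 mm tall. Origin: centre of its underside.
- jar: Bystander, loose: small amber glass jar with a black lid, 48 mm in diameter, 55 mm tall. Origin: centre of its underside.
Mind the look-alikes: they are no part of the job. What is shaped like the square_bottle but pink or red is not meant.

How it is judged:
By the outcome, as a careful person would: the job done as asked, in the order asked, and still so for the second after the job is handed in, with the robot touching nothing.
It also fails if it takes over 120 s, if anything falls off the work surface, if the arm or the gripper's body presses on something with over 40 N, if the wrist force passes 120 N, or if a joint passes its speed limit or range.

## Robot

A 6-joint arm with a two-finger parallel gripper is mounted at the origin on the work surface. World frame = base frame: x ahead of the robot, y to its left, z up, the work surface at z = 0. Lengths are in m, angles in rad, forces in N, time in s.
With the tool pointing down it reaches from about 0.325 to 0.775 m from the base axis. Payload 5.5 kg.
Tool frame: the origin (TCP) lies midway between the tips of the shut fingers; the grasp point (between the pads) lies 19 mm behind it (ctrl.hold_point_z is the distance from the TCP to the grasp point, in m); z points along the fingers, y is the line along which they close (so a half turn about z gives the same grasp; the last joint's range is limited). The gripper opens to 85 mm and grips with 20 to 120 N. Pads are 22 mm wide; open, the fingers measure 114 mm over their backs; the gripper's body (76 mm by 85 mm) begins 54 mm behind the grasp point. The pads swing forward as they close: fully open they stand 13 mm farther back than shut.
Start: joints at [1.107, 0.091, 1.231, -0, 1.82, -0.057], TCP at [0.237, 0.551, 0.231] pointing down, gripper open.
Joint ranges: [-2.87, 2.87], [-0.86, 2.18], [0.17, 2.46], [-1.51, 4.65], [0.06, 2.69], [-2.65, 2.65]. Speed limits (rad/s): [2.57, 2.57, 3.01, 3.14, 3.14, 3.14].

## Interface

Orientations are given as a unit quaternion [w, x, y, z].
In Python, from bench import ctrl gives the robot as it stands.
- The arm moves only by the tool play_rows, never from a script. Its argument "targets" is a list of rows, each an object with "turn": the turn, a rotation vector about the tool's x, y, z in units of 90 degrees (1.0 is 90 degrees), a list of three; "delta_pos": the shift along the tool's x, y, z in units of 0.5 m (1.0 is 0.5 m), a list of three; "gripper": the opening, from -1 (shut) to 1 (fully open). In form: [{"turn": [wx, wy, wz], "delta_pos": [dx, dy, dz], "gripper": gripper}, ...]. A call has 1 to 5 rows; each row is the pose to reach, as a shift and turn from the pose commanded when the call began, along the tool's axes at that moment; what a row does not reach only later rows make up. A row lasts 1/12 s, in which the tool goes at most 41.7 mm and 7.16 degrees, less where a joint would pass 70% of its speed; a pose out of reach is approached as far as the arm can. A call with a number of a shift or a turn outside -1 to 1 is refused whole. A call with a gripper value outside its range is refused whole. The fingers move at their own pace and stop on an object; the grip force is fixed at half the most. Time passes only in rows, so rows that repeat a pose let the fingers close. It gives the time, the measured TCP pose, the force, the opening and the grip force at its end, in the units of the state.
- ctrl.sense(): the state, without advancing time (a new reading comes with each control period).
- ctrl.snapshot(name): name is "side" or "top" or "wrist"; returns the picture (400x640x3 uint8, red, green, blue); there is no depth.
- ctrl.camera_params(name): a dict with "fx", "fy", "cx", "cy" (pixels), "pose" (4x4, takes a point from camera to world coordinates); the wrist camera has in their place "mount" (4x4, takes a point from camera to tool coordinates, whose origin is the TCP and whose axes are the flange's). Camera axes: x right, y down, z forward; pixel columns grow to the right and rows downward; lengths in m; the calibration is good to about 2 mm. A picture is of the moment at which its call begins: read the wrist's pose just before it. camera_params takes no time and is no camera call.
- ctrl.sign_off(): hands the job in; it is judged then, once.
The state is a dict: "t": time; "joint_positions": joint angles; "joint_vel": joint speeds; "tau": joint torques, N m; "position": TCP position; "tcp_rot": TCP orientation; "wrist_force": force on the tool from outside, world axes, zero at the start; "wrist_torque": the same for the moment, N m; "opening": finger opening in m; "finger_force": force on a finger pad.
Only numpy, scipy, OpenCV 4.12 (cv2) and the standard library are available. Lean on these libraries where they do the work, as an engineer would, in place of code of your own. Each camera call takes 0.05 s, during which the arm holds its last target. There are 200 camera calls.

## Working session

There is one attempt and no reset: what is moved stays moved. The work goes in short steps, Python scripts to look and compute and a tool call to move; the robot and the scene stay as the last step left them, time stands still between calls to the robot, and variables do not carry over. Pictures are saved under pics/ and viewed, at most 14 in all, crops included, and the job is handed in when it is done.

Besides the shell and the picture viewer there is one more tool, called after "Request:" in YAML: its name, and indented under it one key for each argument. play_rows: Moves the arm, as the interface text tells. Shifts and turns lie within -1 to 1; 1 stands for 0.5 m of shift or 90 degrees of turn. Its arguments: {"type":"object","properties":{"targets":{"type":"array","items":{"type":"object","properties":{"turn":{"type":"array","items":{"type":"number"}},"delta_pos":{"type":"array","items":{"type":"number"}},"gripper":{"type":"number"}}}}},"required":["targets"]}

```bash
mkdir -p pics; ls
python3 - <<'E'
from bench import ctrl
import cv2
for n in ("top","side"):
    cv2.imwrite(f"pics/{n}0.png",ctrl.snapshot(n)[:,:,::-1])
    p=ctrl.camera_params(n);print(n,p["fx"],p["cx"],p["cy"],p["pose"])
print(ctrl.sense(),ctrl.hold_point_z, ctrl.camera_params("wrist"))
E
```

```text
pics
top 381.9128497119655 328.86030350420356 201.32655479277332 [[ 0.01052989 -0.99665866  0.0809977   0.52074693]
 [-0.99970604 -0.00872367  0.02262133  0.00216556]
 [-0.02183915 -0.08121209 -0.99645755  0.91143285]
 [ 0.          0.          0.          1.        ]]
side 510.94112599338575 309.5837937688945 204.75992066641345 [[ 0.84022137 -0.26222654  0.4746212   0.03602897]
 [-0.54201472 -0.43158095  0.72108108 -0.88054127]
 [ 0.01575087 -0.86311941 -0.50475419  0.64428509]
 [ 0.          0.          0.          1.        ]]
{'t': 0.1, 'joint_positions': array([ 1.10731150e+00,  9.18184678e-02,  1.23176838e+00, -1.93728792e-06,
        1.81976838e+00, -5.66954309e-02]), 'joint_vel': array([-0.00052813, -0.00197718, -0.00340062,  0.00109599,  0.0009818 ,
       -0.00051696]), 'tau': array([ 2.29581223e-03, -4.60215533e+01, -4.19219077e+01, -1.22780939e-04,
        1.06525415e-02,  1.41101023e-05]), 'position': array([0.23728984, 0.55082251, 0.23024138]), 'tcp_rot': array([-2.25730654e-04,  2.01995364e-01,  9.79386081e-01, -8.51886299e-04]), 'wrist_force': array([-0.18649164,  0.34114592,  0.20728217]), 'wrist_torque': array([-0.03394602,  0.05230506,  0.01541957]), 'finger_force': 0.0, 'opening': 0.0855578535716318} 0.0187 {'fx': 351.0741049003242, 'fy': 351.0741049003242, 'cx': 321.858970051484, 'cy': 199.11873267211945, 'mount': array([[-2.24026417e-04, -9.55017398e-01, -2.96549691e-01,
         7.56793829e-02],
       [ 9.99999659e-01, -4.49849220e-04,  6.93264899e-04,
         3.91542922e-04],
       [-7.95482687e-04, -2.96549434e-01,  9.55017173e-01,
        -1.43150812e-01],
       [ 0.00000000e+00,  0.00000000e+00,  0.00000000e+00,
         1.00000000e+00]])}
```

View pics/top0.png

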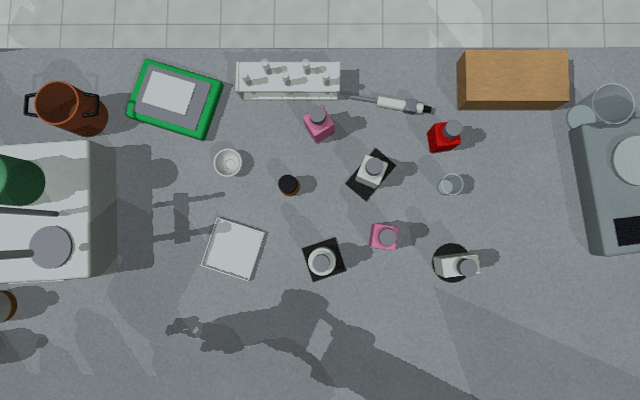

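View pics/side0.png

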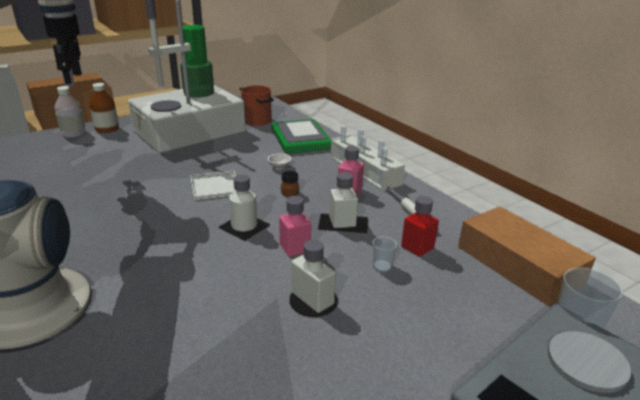

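The top view shows white bottles at about (323,259) on the square mat, (371,172) on the oblong mat and (457,264) on the round mat. The empty tray is at (234,248). The look-alikes are pink at (319,123) and (384,237), and red at (444,136). The bystanders are the jar (288,185), dish (227,163) and beaker (451,184). Next I check one close crop and measure.

```bash
cat > h.py <<'E'
from bench import ctrl
import numpy as np, cv2
def ray(n,u,v,P=None):
    p=ctrl.camera_params(n)
    T=p["pose"] if P is None else P
    d=T[:3,:3]@np.array([(u-p["cx"])/p["fx"],(v-p["cy"])/p["fy"],1]);return T[:3,3],d
def plane(n,u,v,z,P=None):
    o,d=ray(n,u,v,P);return o+d*(z-o[2])/d[2]
def rotm(q):
    from scipy.spatial.transform import Rotation as R
    return R.from_quat([q[1],q[2],q[3],q[0]]).as_matrix()
def wristpose():
    s=ctrl.sense();T=np.eye(4);T[:3,:3]=rotm(s["tcp_rot"]);T[:3,3]=s["position"]
    return T@ctrl.camera_params("wrist")["mount"]
def outline(n,cnt,z,P=None):
    return np.array([plane(n,u,v,z,P)[:2] for u,v in cnt.reshape(-1,2)])
E
python3 - <<'E'
from h import *
im=cv2.imread("pics/top0.png")
cv2.imwrite("pics/crop0.png",cv2.resize(im[90:285,200:490],None,fx=2.75,fy=2.75,interpolation=cv2.INTER_CUBIC))
hsv=cv2.cvtColor(im,cv2.COLOR_BGR2HSV)
print(im[258,311],im[259,323],im[180,357],im[277,445],im[172,375],im[250,234],im[264,445])
# black mats
m=(im.max(2)<38).astype(np.uint8)
n,l,st,c=cv2.connectedComponentsWithStats(m)
for i in range(1,n):
    if st[i,4]>60: print("blk",st[i],c[i].round(1))
E
```

```text
[180 187 179] [132 125 121] [111 116 109] [172 176 169] [136 129 124] [189 187 180] [189 187 181]
blk [ 82  93  17  25 141] [ 93.  104.9]
blk [24 94 13 23 85] [ 27.7 104.6]
blk [371 149  25  33 177] [384.  162.1]
blk [346 169  29  31 266] [359.2 187. ]
blk [279 175  18  19 198] [287.9 183.1]
blk [614 216  26  30 627] [627.7 230. ]
blk [303 238  43  43 490] [326.  256.9]
blk [434 244  33  12 239] [449.5 249.3]
blk [439 276  26   6  85] [453.  278.4]
```

View pics/crop0.png

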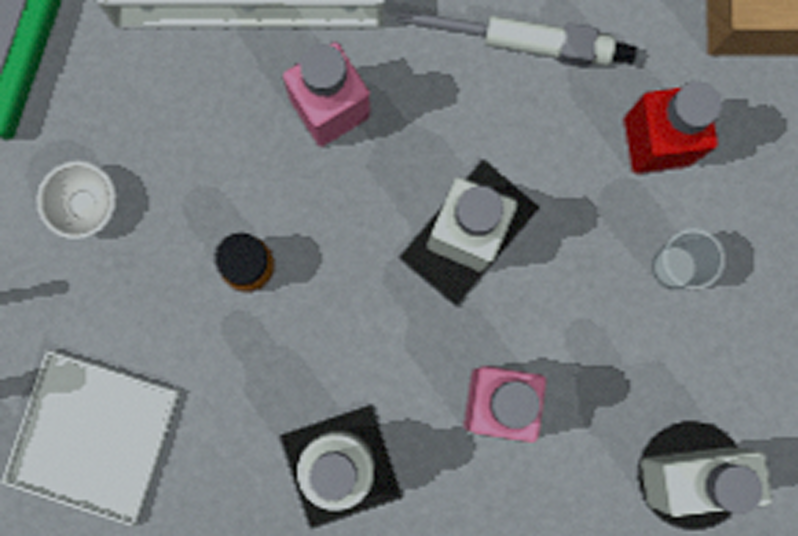

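The crop confirms it: the round bottle is on the square mat (crop 335,470), the square bottle on the oblong mat (475,225), the oblong bottle on the round mat (705,480), and the pink and red ones are coloured. Next I measure mats, caps, tray and yaws.

```bash
cat > m.py <<'E'
from h import *
im=cv2.imread("pics/top0.png")
def comp(mask,x0,y0,x1,y1,mn=30):
    z=np.zeros_like(mask);z[y0:y1,x0:x1]=mask[y0:y1,x0:x1]
    n,l,st,c=cv2.connectedComponentsWithStats(z)
    k=np.isin(l,[i for i in range(1,n) if st[i,4]>=mn]).astype(np.uint8)
    ys,xs=np.nonzero(k);return np.stack([xs,ys],1)
def rect(pts,z):
    w=outline("top",cv2.convexHull(pts.astype(np.float32)),z)
    (c,s,a)=cv2.minAreaRect((w*1000).astype(np.float32));return np.round(c,1),np.round(s,1),round(a,1)
def rnd(pts,z):
    w=outline("top",cv2.convexHull(pts.astype(np.float32)),z)
    (c,r)=cv2.minEnclosingCircle((w*1000).astype(np.float32));return np.round(c,1),round(2*r,1)
if __name__=="__main__":
    b=(im.max(2)<45).astype(np.uint8)
    print("sqmat",rect(comp(b,298,232,350,284),.005))
    print("obmat",rect(comp(b,340,145,400,205),.005))
    pts=comp(b,425,238,475,288);print("rdmat",rnd(pts,.005))
    w=(im.min(2)>140).astype(np.uint8)
    print("tray",rect(comp(w,195,210,272,284),.012))
    i=im.astype(int);cap=((i[:,:,0]-i[:,:,2]>8)&(im.min(2)>95)&(im.max(2)<160)).astype(np.uint8)
    for n,bx in dict(round=(308,244,336,276),square=(360,152,386,186),oblong=(452,252,482,280)).items():
        p=comp(cap,*bx);print(n,len(p),rnd(p,.127),rect(p,.127), p.mean(0), plane("top",*p.mean(0),.127).round(4))
    w=(im.min(2)>150).astype(np.uint8)
    for n,bx in dict(round=(300,240,342,280),square=(350,148,392,192),oblong=(432,248,482,282)).items():
        p=comp(w,*bx);print("body",n,rect(p,.081))
    # bystander reference
E
python3 m.py
```

```text
sqmat (array([458.4,  33.4]), array([80.5, 81.4]), 19.0)
obmat (array([660.9, -75.6]), array([ 63.7, 111.5]), 49.5)
rdmat (array([ 454.4, -264.9]), 89.4)
tray (array([479.9, 249. ]), array([121.2, 119.9]), 72.7)
round 214 (array([458.5,  35.3]), 34.1) (array([458.5,  34.7]), array([32.3, 32.6]), 0.7) [320.58878505 262.93925234] [0.4585 0.0355 0.127 ]
square 253 (array([667.7, -63.4]), 56.5) (array([667.5, -63.2]), array([56.1, 33.6]), 51.1) [371.89328063 163.66798419] [ 0.6636 -0.0684  0.127 ]
oblong 305 (array([ 447. , -268.8]), 50.1) (array([ 450., -267.]), array([42., 40.]), 89.0) [469.93114754 269.87868852] [ 0.4484 -0.2659  0.127 ]
body round (array([457.7,  40.2]), array([56.9, 49.1]), 10.7)
body square (array([659.3, -72. ]), array([51.9, 51.2]), 66.9)
body oblong (array([ 450. , -241.2]), array([39.7, 37.5]), 7.8)
```

```bash
cat >> h.py <<'E'
def pose_of(x,y,z,yaw):
    a=np.radians(yaw);X=np.array([np.cos(a),np.sin(a),0]);Z=np.array([0,0,-1.]);T=np.eye(4)
    T[:3,0],T[:3,1],T[:3,2],T[:3,3]=X,np.cross(Z,X),Z,[x,y,z];return T
def plan(*wps,lim=.19,turn=34,start=None):
    """prints, per call, the final delta_pos and turn (units of the tool) for waypoints (x,y,z,yaw)"""
    s=ctrl.sense();R=rotm(s["tcp_rot"])
    cur=np.r_[s["position"],np.degrees(np.arctan2(R[1,0],R[0,0]))] if start is None else np.array(start,float)
    if start is None: print("now",cur.round(4),"j6",s["joint_positions"][5].round(2),"tilt",R[2,2].round(4))
    first=start is None
    for w in wps:
        w=np.array(w,float);d=w-cur;d[3]=(d[3]+180)%360-180
        n=max(1,int(np.ceil(max(np.linalg.norm(d[:3])/lim,abs(d[3])/turn))))
        for k in range(n):
            T=pose_of(*cur)
            if first: T[:3,:3]=R;first=False
            dp=T[:3,:3].T@(d[:3]/n)/.5
            print("call dp",dp.round(3).tolist(),"wz",round(-d[3]/n/90,3)); cur=cur+d/n
def caps(im,z,P,lo=3):
    i=im.astype(int);m=((i[:,:,2]-i[:,:,0]>lo)&(im.min(2)>60)&(im.max(2)<170)).astype(np.uint8)
    m=cv2.morphologyEx(m,cv2.MORPH_OPEN,np.ones((5,5)))
    for c in cv2.findContours(m,0,2)[0]:
        if cv2.contourArea(c)<800: continue
        w=(outline("wrist",c,z,P)*1000).astype(np.float32);(cc,r)=cv2.minEnclosingCircle(w)
        print("cap?",c.reshape(-1,2).mean(0).round(),"circ",np.round(cc,1),"D",round(2*r,1),"eqD",round(2*np.sqrt(cv2.contourArea(w)/np.pi),1))
E
python3 -c "
from h import *
plan((.33,.35,.23,130),(.4585,.035,.23,94))"
```

```text
now [  0.2373   0.5508   0.2302 156.6927] j6 -0.06 tilt -1.0
call dp [-0.165, -0.148, 0.0] wz 0.148
call dp [-0.194, -0.106, 0.0] wz 0.148
call dp [-0.324, -0.104, 0.0] wz 0.2
call dp [-0.34, 0.001, 0.0] wz 0.2
```

Request:
play_rows:
  targets:
    - {"turn": [0, 0, 0.148], "delta_pos": [-0.165, -0.148, 0], "gripper": 0.5}
    - {"turn": [0, 0, 0.148], "delta_pos": [-0.165, -0.148, 0], "gripper": 0.5}
    - {"turn": [0, 0, 0.148], "delta_pos": [-0.165, -0.148, 0], "gripper": 0.5}
    - {"turn": [0, 0, 0.148], "delta_pos": [-0.165, -0.148, 0], "gripper": 0.5}

```text
t: 0.43
position: [0.2859, 0.4468, 0.2314]
tcp_rot: [0.001, 0.316, 0.949, -0.001]
wrist_force: [0.7, -0.5, 0.5]
opening: 0.0643
finger_force: 0.0
```

Request:
play_rows:
  targets:
    - {"turn": [0, 0, 0.148], "delta_pos": [-0.194, -0.106, 0], "gripper": 0.5}
    - {"turn": [0, 0, 0.148], "delta_pos": [-0.194, -0.106, 0], "gripper": 0.5}
    - {"turn": [0, 0, 0.148], "delta_pos": [-0.194, -0.106, 0], "gripper": 0.5}
    - {"turn": [0, 0, 0.148], "delta_pos": [-0.194, -0.106, 0], "gripper": 0.5}

```text
t: 0.77
position: [0.3318, 0.3466, 0.2314]
tcp_rot: [0.001, 0.424, 0.906, -0.0]
wrist_force: [0.1, -0.4, 0.4]
opening: 0.0641
finger_force: 0.0
```

Request:
play_rows:
  targets:
    - {"turn": [0, 0, 0.2], "delta_pos": [-0.324, -0.104, 0], "gripper": 0.5}
    - {"turn": [0, 0, 0.2], "delta_pos": [-0.324, -0.104, 0], "gripper": 0.5}
    - {"turn": [0, 0, 0.2], "delta_pos": [-0.324, -0.104, 0], "gripper": 0.5}
    - {"turn": [0, 0, 0.2], "delta_pos": [-0.324, -0.104, 0], "gripper": 0.5}
    - {"turn": [0, 0, 0.2], "delta_pos": [-0.324, -0.104, 0], "gripper": 0.5}

```text
t: 1.18
position: [0.3964, 0.1878, 0.231]
tcp_rot: [0.001, 0.561, 0.828, -0.001]
wrist_force: [-0.0, -0.1, 0.7]
opening: 0.0638
finger_force: 0.0
```

Request:
play_rows:
  targets:
    - {"turn": [0, 0, 0.2], "delta_pos": [-0.34, 0, 0], "gripper": 0.5}
    - {"turn": [0, 0, 0.2], "delta_pos": [-0.34, 0, 0], "gripper": 0.5}
    - {"turn": [0, 0, 0.2], "delta_pos": [-0.34, 0, 0], "gripper": 0.5}
    - {"turn": [0, 0, 0.2], "delta_pos": [-0.34, 0, 0], "gripper": 0.5}
    - {"turn": [0, 0, 0.2], "delta_pos": [-0.34, 0, 0], "gripper": 0.5}

```text
t: 1.6
position: [0.4599, 0.0302, 0.2303]
tcp_rot: [0.001, 0.684, 0.73, -0.001]
wrist_force: [0.1, 1.0, -0.5]
opening: 0.0641
finger_force: 0.0
```

Run:
```python
from h import *
plan((.4585,.035,.23,94))
P=wristpose();im=ctrl.snapshot("wrist");cv2.imwrite("pics/w1.png",im[:,:,::-1]);np.save("w1.npy",P)
print(im[200,320],im[200,250],im[250,320])
```

```text
now [4.59900e-01 3.02000e-02 2.30300e-01 9.37215e+01] j6 -0.07 tilt -1.0
call dp [0.01, -0.002, 0.001] wz -0.003
[108 104 112] [124 124 128] [83 84 86]
```

View pics/w1.png

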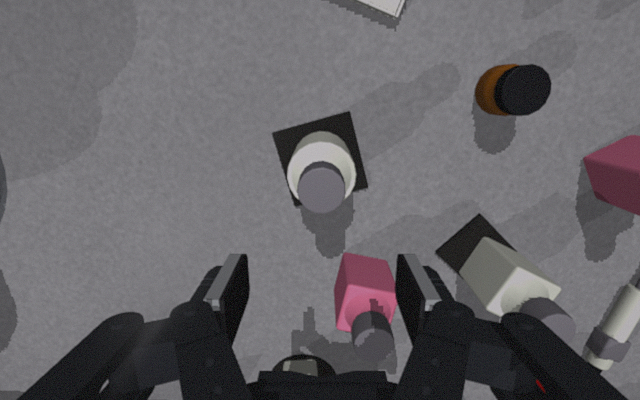

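The wrist view shows the round bottle's cap at (321,187), its mat below, pink bottle at (365,290), jar (520,90). Now I refine the cap position.

```bash
cat >> h.py <<'E'
def caps(im,z,P,roi=(240,120,400,270),show=True):
    """im BGR"""
    b=cv2.GaussianBlur(im,(5,5),0).astype(int);m=(((b[:,:,0]+b[:,:,2])/2-b[:,:,1]>3.2)&(abs(b[:,:,0]-b[:,:,2])<16)&(b.min(2)>40)).astype(np.uint8)
    k=np.zeros_like(m);x0,y0,x1,y1=roi;k[y0:y1,x0:x1]=m[y0:y1,x0:x1]
    k=cv2.morphologyEx(k,cv2.MORPH_OPEN,cv2.getStructuringElement(2,(7,7)))
    c=max(cv2.findContours(k,0,1)[0],key=cv2.contourArea)
    w=(outline("wrist",c,z,P)*1000).astype(np.float32);(cc,r)=cv2.minEnclosingCircle(w);e=cv2.fitEllipse(w)
    print("px",c.reshape(-1,2).mean(0).round(),"circ",np.round(cc,1),"D",round(2*r,1),"ell",np.round(e[0],1),np.round(e[1],1))
E
python3 - <<'E'
from h import *
im=cv2.imread("pics/w1.png");P=np.load("w1.npy");caps(im,.127,P)
from m import comp
b=(im.max(2)<38).astype(np.uint8);p=comp(b,260,100,380,215,30)
w=outline("wrist",cv2.convexHull(p.astype(np.float32)),.005,P)*1000
print("sqmat",cv2.minAreaRect(w.astype(np.float32)))
# refined top-view numbers
t=cv2.imread("pics/top0.png")
def tc(roi):
    g=cv2.cvtColor(t,cv2.COLOR_BGR2GRAY)
    x0,y0,x1,y1=roi;g=cv2.resize(g[y0:y1,x0:x1],None,fx=6,fy=6,interpolation=2)
    c=cv2.HoughCircles(g,cv2.HOUGH_GRADIENT,1,100,param1=120,param2=12,minRadius=45,maxRadius=68)
    u,v,r=c[0,0];u=u/6+x0-.42;v=v/6+y0-.42;print((u,v,r/6),plane("top",u,v,.127).round(4))
for r in ((300,240,345,285),(352,145,394,190),(445,248,490,285)):tc(r)
E
```

```text
px [321. 190.] circ [458.6  37.3] D 37.5 ell [458.9  36.7] [33.2 36. ]
sqmat ((458.62518310546875, 35.06871032714844), (81.90350341796875, 82.16963195800781), 18.664630889892578)
(np.float32(319.16333), np.float32(263.83), np.float32(10.833333)) [0.4567 0.0384 0.127 ]
(np.float32(373.49664), np.float32(166.49667), np.float32(8.916667)) [ 0.6577 -0.0717  0.127 ]
(np.float32(464.99664), np.float32(266.66333), np.float32(8.95)) [ 0.4547 -0.2561  0.127 ]
```

```bash
python3 -c "
from h import *
plan((.4588,.0365,.23,93.7),(.4588,.0365,.092,93.7))"
```

```text
now [4.59300e-01 3.24000e-02 2.30400e-01 9.37793e+01] j6 -0.07 tilt -1.0
call dp [0.008, -0.0, 0.001] wz 0.001
call dp [0.0, 0.0, 0.276] wz -0.0
```

Request:
play_rows:
  targets:
    - {"turn": [0, 0, 0], "delta_pos": [0, 0, 0], "gripper": 0.5}
    - {"turn": [0, 0, 0], "delta_pos": [0, 0, 0], "gripper": 0.5}

```text
t: 1.82
position: [0.4582, 0.0363, 0.2311]
tcp_rot: [-0.0, 0.681, 0.732, 0.0]
wrist_force: [0.6, -0.4, -0.3]
opening: 0.0643
finger_force: 0.0
```

Request:
play_rows:
  targets:
    - {"turn": [0, 0, 0], "delta_pos": [0, 0, 0], "gripper": 0.5}

```text
t: 1.9
position: [0.4581, 0.0367, 0.2313]
tcp_rot: [-0.0, 0.681, 0.733, 0.0]
wrist_force: [1.0, 1.0, -1.0]
opening: 0.0638
finger_force: 0.0
```

Request:
play_rows:
  targets:
    - {"turn": [0, 0, 0], "delta_pos": [0, 0, 0.08], "gripper": 0.5}
    - {"turn": [0, 0, 0], "delta_pos": [0, 0, 0.16], "gripper": 0.5}
    - {"turn": [0, 0, 0], "delta_pos": [0, 0, 0.22], "gripper": 0.5}
    - {"turn": [0, 0, 0], "delta_pos": [0, 0, 0.26], "gripper": 0.5}
    - {"turn": [0, 0, 0], "delta_pos": [0, 0, 0.278], "gripper": 0.5}

```text
t: 2.32
position: [0.4562, 0.0366, 0.0885]
tcp_rot: [-0.002, 0.681, 0.733, -0.002]
wrist_force: [0.1, 0.1, -0.0]
opening: 0.0643
finger_force: 0.0
```

Request:
play_rows:
  targets:
    - {"turn": [0, 0, 0], "delta_pos": [0, 0, 0], "gripper": 0.5}
    - {"turn": [0, 0, 0], "delta_pos": [0, 0, 0], "gripper": -1}
    - {"turn": [0, 0, 0], "delta_pos": [0, 0, 0], "gripper": -1}
    - {"turn": [0, 0, 0], "delta_pos": [0, 0, 0], "gripper": -1}
    - {"turn": [0, 0, 0], "delta_pos": [0, 0, 0], "gripper": -1}

```text
t: 2.73
position: [0.4596, 0.0352, 0.0949]
tcp_rot: [0.001, 0.682, 0.732, 0.001]
wrist_force: [-1.4, 0.7, 7.3]
opening: 0.0346
finger_force: 59.9
```

Request:
play_rows:
  targets:
    - {"turn": [0, 0, 0], "delta_pos": [0, 0, 0], "gripper": -1}
    - {"turn": [0, 0, 0], "delta_pos": [0, 0, 0], "gripper": -1}
    - {"turn": [0, 0, 0], "delta_pos": [0, 0, 0], "gripper": -1}

```text
t: 2.98
position: [0.4595, 0.0352, 0.0948]
tcp_rot: [0.001, 0.682, 0.732, 0.002]
wrist_force: [-1.6, 0.8, 6.4]
opening: 0.0347
finger_force: 59.9
```

Run:
```python
from h import *
s=ctrl.sense();print(s["opening"],s["finger_force"],s["position"],s["wrist_force"])
im=ctrl.snapshot("side");cv2.imwrite("pics/s1.png",cv2.resize(im[130:330,120:420,::-1],None,fx=2,fy=2))
plan((.457,.0365,.235,93.7),(.480,.249,.235,117),(.480,.249,.092,117))
```

```text
0.03470956954327131 59.89428520202637 [0.45954522 0.035171   0.09484971] [-1.61601236  0.83326762  6.36875132]
now [4.5960e-01 3.5200e-02 9.4900e-02 9.4052e+01] j6 -0.07 tilt -1.0
call dp [0.003, -0.004, -0.28] wz 0.004
call dp [0.211, 0.037, 0.0] wz -0.129
call dp [0.199, 0.078, 0.0] wz -0.129
call dp [0.0, 0.0, 0.286] wz -0.0
```

View pics/s1.png

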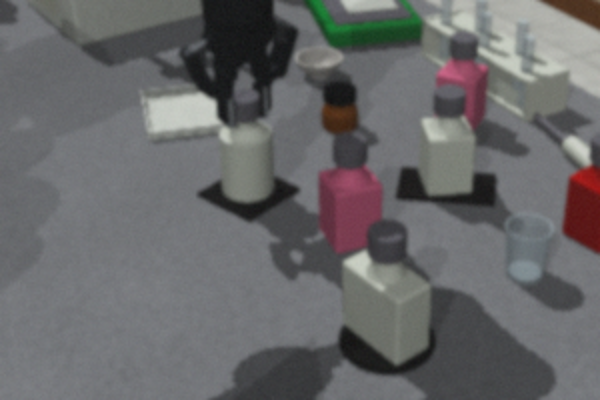

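Round bottle held (opening 34.7 mm, standing upright at crop (247,150)). On to the tray.

Request:
play_rows:
  targets:
    - {"turn": [0, 0, 0], "delta_pos": [0, 0, -0.01], "gripper": -1}
    - {"turn": [0, 0, 0], "delta_pos": [0, 0, -0.03], "gripper": -1}
    - {"turn": [0, 0, 0], "delta_pos": [0, 0, -0.06], "gripper": -1}
    - {"turn": [0, 0, 0], "delta_pos": [0, 0, -0.09], "gripper": -1}
    - {"turn": [0, 0, 0], "delta_pos": [0, 0, -0.1], "gripper": -1}

```text
t: 3.45
position: [0.4594, 0.0349, 0.1454]
tcp_rot: [0.001, 0.682, 0.732, 0.001]
wrist_force: [0.5, -0.0, -1.7]
opening: 0.0347
finger_force: 59.9
```

Request:
play_rows:
  targets:
    - {"turn": [0, 0, -0.02], "delta_pos": [0.03, 0.005, 0], "gripper": -1}
    - {"turn": [0, 0, -0.05], "delta_pos": [0.07, 0.01, 0], "gripper": -1}
    - {"turn": [0, 0, -0.08], "delta_pos": [0.115, 0.02, 0], "gripper": -1}
    - {"turn": [0, 0, -0.1], "delta_pos": [0.165, 0.03, 0], "gripper": -1}
    - {"turn": [0, 0, -0.129], "delta_pos": [0.211, 0.037, 0], "gripper": -1}

```text
t: 3.87
position: [0.4695, 0.1426, 0.1423]
tcp_rot: [-0.0, 0.604, 0.797, 0.0]
wrist_force: [0.5, -0.1, -2.3]
opening: 0.0346
finger_force: 59.9
```

Request:
play_rows:
  targets:
    - {"turn": [0, 0, -0.03], "delta_pos": [0.05, 0.02, 0], "gripper": -1}
    - {"turn": [0, 0, -0.06], "delta_pos": [0.1, 0.04, 0], "gripper": -1}
    - {"turn": [0, 0, -0.09], "delta_pos": [0.145, 0.057, 0], "gripper": -1}
    - {"turn": [0, 0, -0.11], "delta_pos": [0.18, 0.07, 0], "gripper": -1}
    - {"turn": [0, 0, -0.129], "delta_pos": [0.199, 0.078, 0], "gripper": -1}

```text
t: 4.28
position: [0.4798, 0.2499, 0.1419]
tcp_rot: [-0.0, 0.519, 0.855, -0.0]
wrist_force: [0.3, -0.1, -1.4]
opening: 0.0345
finger_force: 60.0
```

Request:
play_rows:
  targets:
    - {"turn": [0, 0, 0], "delta_pos": [0, 0, 0], "gripper": -1}
    - {"turn": [0, 0, 0], "delta_pos": [0, 0, 0], "gripper": -1}
    - {"turn": [0, 0, 0], "delta_pos": [0, 0, 0], "gripper": -1}

```text
t: 4.53
position: [0.4801, 0.2469, 0.1422]
tcp_rot: [0.0, 0.521, 0.854, -0.0]
wrist_force: [0.5, -1.1, -1.8]
opening: 0.0345
finger_force: 60.1
```

Run:
```python
from h import *
s=ctrl.sense();print(s["opening"],s["finger_force"],s["wrist_force"])
plan((.480,.249,.0935,117))
```

```text
0.03446243557778205 60.09296894073486 [ 0.54819661 -1.05726104 -1.75776066]
now [  0.4801   0.2469   0.1422 117.1936] j6 -0.06 tilt -1.0
call dp [0.004, 0.002, 0.097] wz 0.002
```

Request:
play_rows:
  targets:
    - {"turn": [0, 0, 0], "delta_pos": [0.004, 0.002, 0.03], "gripper": -1}
    - {"turn": [0, 0, 0], "delta_pos": [0.004, 0.002, 0.06], "gripper": -1}
    - {"turn": [0, 0, 0], "delta_pos": [0.004, 0.002, 0.08], "gripper": -1}
    - {"turn": [0, 0, 0], "delta_pos": [0.004, 0.002, 0.09], "gripper": -1}
    - {"turn": [0, 0, 0], "delta_pos": [0.004, 0.002, 0.096], "gripper": -1}

```text
t: 4.95
position: [0.4798, 0.2492, 0.0934]
tcp_rot: [-0.0, 0.521, 0.854, -0.001]
wrist_force: [-0.2, -0.1, -2.3]
opening: 0.0346
finger_force: 60.1
```

Request:
play_rows:
  targets:
    - {"turn": [0, 0, 0], "delta_pos": [0, 0, 0], "gripper": -1}
    - {"turn": [0, 0, 0], "delta_pos": [0, 0, 0], "gripper": -1}
    - {"turn": [0, 0, 0], "delta_pos": [0, 0, 0], "gripper": 0.5}
    - {"turn": [0, 0, 0], "delta_pos": [0, 0, 0], "gripper": 0.5}
    - {"turn": [0, 0, 0], "delta_pos": [0, 0, 0], "gripper": 0.5}

```text
t: 5.37
position: [0.4806, 0.2504, 0.0954]
tcp_rot: [0.001, 0.52, 0.854, 0.001]
wrist_force: [0.2, -0.4, 0.1]
opening: 0.0637
finger_force: 0.0
```

Run:
```python
from h import *
s=ctrl.sense();print(s["opening"],s["finger_force"],s["wrist_force"])
plan((.480,.249,.24,117),(.661,-.075,.24,84))
```

```text
0.06373662868477173 0.0 [ 0.23472496 -0.4297228   0.08388383]
now [4.806000e-01 2.504000e-01 9.540000e-02 1.172725e+02] j6 -0.06 tilt -1.0
call dp [-0.002, -0.002, -0.289] wz 0.003
call dp [-0.371, 0.014, 0.0] wz 0.183
call dp [-0.352, 0.119, 0.0] wz 0.183
```

Request:
play_rows:
  targets:
    - {"turn": [0, 0, 0], "delta_pos": [0, 0, -0.29], "gripper": 0.5}
    - {"turn": [0, 0, 0], "delta_pos": [0, 0, -0.29], "gripper": 0.5}
    - {"turn": [0, 0, 0], "delta_pos": [0, 0, -0.29], "gripper": 0.5}
    - {"turn": [0, 0, 0], "delta_pos": [0, 0, -0.29], "gripper": 0.5}
    - {"turn": [0, 0, 0], "delta_pos": [0, 0, -0.29], "gripper": 0.5}

```text
t: 5.78
position: [0.4818, 0.251, 0.2473]
tcp_rot: [0.004, 0.52, 0.854, 0.005]
wrist_force: [1.0, -0.5, 1.1]
opening: 0.0638
finger_force: 0.0
```

Request:
play_rows:
  targets:
    - {"turn": [0, 0, 0.183], "delta_pos": [-0.371, 0.014, 0], "gripper": 0.5}
    - {"turn": [0, 0, 0.183], "delta_pos": [-0.371, 0.014, 0], "gripper": 0.5}
    - {"turn": [0, 0, 0.183], "delta_pos": [-0.371, 0.014, 0], "gripper": 0.5}
    - {"turn": [0, 0, 0.183], "delta_pos": [-0.371, 0.014, 0], "gripper": 0.5}
    - {"turn": [0, 0, 0.183], "delta_pos": [-0.371, 0.014, 0], "gripper": 0.5}

```text
t: 6.2
position: [0.5727, 0.0843, 0.2383]
tcp_rot: [0.0, 0.639, 0.769, -0.001]
wrist_force: [0.5, 0.3, 0.3]
opening: 0.0641
finger_force: 0.0
```

Request:
play_rows:
  targets:
    - {"turn": [0, 0, 0.183], "delta_pos": [-0.352, 0.119, 0], "gripper": 0.5}
    - {"turn": [0, 0, 0.183], "delta_pos": [-0.352, 0.119, 0], "gripper": 0.5}
    - {"turn": [0, 0, 0.183], "delta_pos": [-0.352, 0.119, 0], "gripper": 0.5}
    - {"turn": [0, 0, 0.183], "delta_pos": [-0.352, 0.119, 0], "gripper": 0.5}
    - {"turn": [0, 0, 0.183], "delta_pos": [-0.352, 0.119, 0], "gripper": 0.5}

```text
t: 6.62
position: [0.6638, -0.078, 0.2375]
tcp_rot: [0.0, 0.742, 0.67, -0.001]
wrist_force: [0.8, 0.5, 0.5]
opening: 0.0642
finger_force: 0.0
```

Request:
play_rows:
  targets:
    - {"turn": [0, 0, 0], "delta_pos": [0, 0, 0], "gripper": 0.5}
    - {"turn": [0, 0, 0], "delta_pos": [0, 0, 0], "gripper": 0.5}
    - {"turn": [0, 0, 0], "delta_pos": [0, 0, 0], "gripper": 0.5}
    - {"turn": [0, 0, 0], "delta_pos": [0, 0, 0], "gripper": 0.5}

```text
t: 6.95
position: [0.6624, -0.0718, 0.2397]
tcp_rot: [0.0, 0.741, 0.672, 0.0]
wrist_force: [-0.4, 0.2, 0.5]
opening: 0.064
finger_force: 0.0
```

Run:
```python
from h import *
plan((.661,-.075,.098,84))
P=wristpose();im=ctrl.snapshot("wrist")[:,:,::-1];cv2.imwrite("pics/w2.png",im);np.save("w2.npy",P)
caps(im,.127,P)
t=ctrl.snapshot("top")[:,:,::-1];cv2.imwrite("pics/top1.png",t)
```

```text
now [ 6.62400e-01 -7.18000e-02  2.39700e-01  8.44238e+01] j6 -0.06 tilt -1.0
call dp [-0.007, -0.002, 0.283] wz 0.005
px [319. 195.] circ [660.6 -71.5] D 38.0 ell [660.7 -71.9] [33.2 36.4]
```

View pics/w2.png

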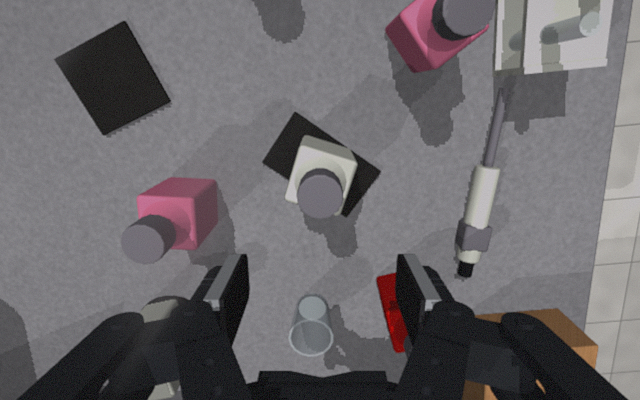

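The wrist view shows the square bottle's cap at (320,193) on the oblong mat. The bare square mat is at (112,78), beaker (311,325).

Run:
```python
from h import *
from m import comp
im=cv2.imread("pics/w2.png");P=np.load("w2.npy")
def rr(pts,z,cam="wrist",PP=P):
    w=outline(cam,cv2.convexHull(pts.astype(np.float32)),z,PP)*1000;r=cv2.minAreaRect(w.astype(np.float32));return [np.round(x,1) for x in r]
b=(im.max(2)<45).astype(np.uint8)
print("sqmat w",rr(comp(b,45,10,180,145,100),.005));print("obmat w",rr(comp(b,255,105,390,222,60),.005))
t=cv2.imread("pics/top1.png");bt=(t.max(2)<45).astype(np.uint8)
print("sqmat t",rr(comp(bt,298,232,350,284),.005,"top",None))
g=(im.min(2)>95).astype(np.uint8);p=comp(g,280,125,365,225,100)
print("sq body",rr(p,.081)); h=cv2.approxPolyDP(cv2.convexHull(p.astype(np.float32)),5,True).reshape(-1,2);print(h)
print(outline("wrist",h,.081,P).round(3).tolist())
```

```text
sqmat w [array([459.6,  34.4]), array([83.5, 83.1]), np.float64(19.1)]
obmat w [array([662.1, -75.3]), array([ 64.7, 112.2]), np.float64(49.9)]
sqmat t [array([454.2,  45.8]), array([80.2, 54.5]), np.float64(19.5)]
sq body [array([663.2, -68.5]), array([89.5, 77.3]), np.float64(84.4)]
[[364. 224.]
 [280. 224.]
 [280. 175.]
 [317. 125.]
 [364. 125.]]
[[0.697, -0.117], [0.62, -0.109], [0.626, -0.063], [0.663, -0.023], [0.703, -0.027]]
```

Request:
play_rows:
  targets:
    - {"turn": [0, 0, 0], "delta_pos": [0, -0.003, 0.08], "gripper": 0.5}
    - {"turn": [0, 0, 0], "delta_pos": [0, -0.003, 0.16], "gripper": 0.5}
    - {"turn": [0, 0, 0], "delta_pos": [0, -0.003, 0.22], "gripper": 0.5}
    - {"turn": [0, 0, 0], "delta_pos": [0, -0.003, 0.265], "gripper": 0.5}
    - {"turn": [0, 0, 0], "delta_pos": [0, -0.003, 0.284], "gripper": 0.5}

```text
t: 7.47
position: [0.659, -0.0717, 0.0925]
tcp_rot: [-0.003, 0.741, 0.672, -0.002]
wrist_force: [0.9, 1.0, -0.4]
opening: 0.0643
finger_force: 0.0
```

Request:
play_rows:
  targets:
    - {"turn": [0, 0, 0], "delta_pos": [0, 0, 0], "gripper": 0.5}
    - {"turn": [0, 0, 0], "delta_pos": [0, 0, 0], "gripper": 0.5}
    - {"turn": [0, 0, 0], "delta_pos": [0, 0, 0], "gripper": -1}
    - {"turn": [0, 0, 0], "delta_pos": [0, 0, 0], "gripper": -1}
    - {"turn": [0, 0, 0], "delta_pos": [0, 0, 0], "gripper": -1}

```text
t: 7.88
position: [0.6622, -0.0732, 0.1005]
tcp_rot: [0.002, 0.741, 0.671, 0.001]
wrist_force: [-1.5, 1.0, 3.2]
opening: 0.0344
finger_force: 59.4
```

Request:
play_rows:
  targets:
    - {"turn": [0, 0, 0], "delta_pos": [0, 0, 0], "gripper": -1}
    - {"turn": [0, 0, 0], "delta_pos": [0, 0, 0], "gripper": -1}
    - {"turn": [0, 0, 0], "delta_pos": [0, 0, 0], "gripper": -1}

```text
t: 8.13
position: [0.6623, -0.0732, 0.1005]
tcp_rot: [0.002, 0.741, 0.671, 0.001]
wrist_force: [-1.2, 0.4, 6.2]
opening: 0.0344
finger_force: 59.6
```

Run:
```python
from h import *
P=wristpose();im=ctrl.snapshot("wrist")[:,:,::-1];cv2.imwrite("pics/w3.png",im);np.save("w3.npy",P)
s=ctrl.sense();print(s["position"],s["wrist_force"],s["opening"])
pk=cv2.imread("pics/top1.png");hsv=cv2.cvtColor(pk,cv2.COLOR_BGR2HSV);m=((hsv[...,1]>60)&((hsv[...,0]>165)|(hsv[...,0]<8))).astype(np.uint8)
n,l,st,c=cv2.connectedComponentsWithStats(m)
for i in range(1,n):
    if st[i,4]>200:print(c[i].round(),plane("top",*c[i],.06).round(3))
```

```text
[ 0.66224754 -0.07324646  0.10045441] [-1.88579954  1.65197709  6.81082811] 0.03441815020221067
[320. 128.] [0.758 0.043 0.06 ]
[438. 140.] [ 0.731 -0.224  0.06 ]
```

```bash
python3 -c "
from h import *
plan((.6615,-.0732,.16,84.4),(.4592,.0345,.16,126.7),(.4592,.0345,.102,126.7))"
```

```text
now [ 6.62200e-01 -7.32000e-02  1.00500e-01  8.43343e+01] j6 -0.06 tilt -1.0
call dp [-0.0, -0.001, -0.119] wz -0.001
call dp [0.087, -0.212, 0.0] wz -0.235
call dp [0.158, -0.166, 0.0] wz -0.235
call dp [0.0, -0.0, 0.116] wz -0.0
```

Request:
play_rows:
  targets:
    - {"turn": [0, 0, 0], "delta_pos": [0, 0, -0.01], "gripper": -1}
    - {"turn": [0, 0, 0], "delta_pos": [0, 0, -0.04], "gripper": -1}
    - {"turn": [0, 0, 0], "delta_pos": [0, 0, -0.08], "gripper": -1}
    - {"turn": [0, 0, 0], "delta_pos": [0, 0, -0.11], "gripper": -1}
    - {"turn": [0, 0, 0], "delta_pos": [0, 0, -0.12], "gripper": -1}

```text
t: 8.6
position: [0.6623, -0.0734, 0.161]
tcp_rot: [0.002, 0.741, 0.671, 0.001]
wrist_force: [-0.3, -0.4, -0.7]
opening: 0.0343
finger_force: 59.9
```

Request:
play_rows:
  targets:
    - {"turn": [0, 0, -0.03], "delta_pos": [0.01, -0.03, 0], "gripper": -1}
    - {"turn": [0, 0, -0.08], "delta_pos": [0.03, -0.07, 0], "gripper": -1}
    - {"turn": [0, 0, -0.13], "delta_pos": [0.048, -0.117, 0], "gripper": -1}
    - {"turn": [0, 0, -0.18], "delta_pos": [0.068, -0.165, 0], "gripper": -1}
    - {"turn": [0, 0, -0.235], "delta_pos": [0.087, -0.212, 0], "gripper": -1}

```text
t: 9.02
position: [0.5587, -0.019, 0.1564]
tcp_rot: [-0.0, 0.604, 0.797, -0.0]
wrist_force: [-0.9, -0.4, -1.3]
opening: 0.0345
finger_force: 60.1
```

Request:
play_rows:
  targets:
    - {"turn": [0, 0, -0.05], "delta_pos": [0.035, -0.037, 0], "gripper": -1}
    - {"turn": [0, 0, -0.11], "delta_pos": [0.075, -0.078, 0], "gripper": -1}
    - {"turn": [0, 0, -0.16], "delta_pos": [0.11, -0.115, 0], "gripper": -1}
    - {"turn": [0, 0, -0.21], "delta_pos": [0.14, -0.147, 0], "gripper": -1}
    - {"turn": [0, 0, -0.235], "delta_pos": [0.158, -0.166, 0], "gripper": -1}

```text
t: 9.43
position: [0.4571, 0.0355, 0.1569]
tcp_rot: [-0.0, 0.447, 0.895, 0.0]
wrist_force: [0.6, -0.4, -1.3]
opening: 0.0343
finger_force: 60.2
```

Request:
play_rows:
  targets:
    - {"turn": [0, 0, 0], "delta_pos": [0, 0, 0], "gripper": -1}
    - {"turn": [0, 0, 0], "delta_pos": [0, 0, 0], "gripper": -1}
    - {"turn": [0, 0, 0], "delta_pos": [0, 0, 0], "gripper": -1}
    - {"turn": [0, 0, 0], "delta_pos": [0, 0, 0], "gripper": -1}

```text
t: 9.77
position: [0.4595, 0.0341, 0.157]
tcp_rot: [-0.0, 0.45, 0.893, -0.0]
wrist_force: [0.8, 0.5, -2.0]
opening: 0.0343
finger_force: 60.3
```

Run:
```python
from h import *
plan((.4592,.0345,.1015,126.7))
P=wristpose();im=ctrl.snapshot("wrist")[:,:,::-1];cv2.imwrite("pics/w4.png",im);np.save("w4.npy",P)
```

```text
now [4.595000e-01 3.410000e-02 1.570000e-01 1.265512e+02] j6 -0.64 tilt -1.0
call dp [0.001, -0.0, 0.111] wz -0.002
```

View pics/w4.png

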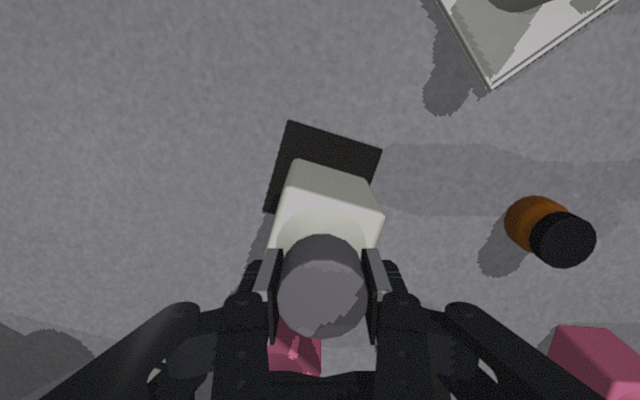

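The square bottle hangs aligned over its mat (mat edge (289,120)-(382,150), bottle edge nearly parallel). Lowering and releasing it.

Request:
play_rows:
  targets:
    - {"turn": [0, 0, 0], "delta_pos": [0, 0, 0.035], "gripper": -1}
    - {"turn": [0, 0, 0], "delta_pos": [0, 0, 0.07], "gripper": -1}
    - {"turn": [0, 0, 0], "delta_pos": [0, 0, 0.092], "gripper": -1}
    - {"turn": [0, 0, 0], "delta_pos": [0, 0, 0.105], "gripper": -1}
    - {"turn": [0, 0, 0], "delta_pos": [0, 0, 0.112], "gripper": -1}

```text
t: 10.23
position: [0.4586, 0.0343, 0.1005]
tcp_rot: [-0.001, 0.449, 0.893, -0.001]
wrist_force: [-5.2, -2.3, 14.1]
opening: 0.0343
finger_force: 61.9
```

Request:
play_rows:
  targets:
    - {"turn": [0, 0, 0], "delta_pos": [0, 0, 0], "gripper": -1}
    - {"turn": [0, 0, 0], "delta_pos": [0, 0, 0], "gripper": -1}
    - {"turn": [0, 0, 0], "delta_pos": [0, 0, 0], "gripper": 0.5}
    - {"turn": [0, 0, 0], "delta_pos": [0, 0, 0], "gripper": 0.5}
    - {"turn": [0, 0, 0], "delta_pos": [0, 0, 0], "gripper": 0.5}

```text
t: 10.65
position: [0.4594, 0.0346, 0.102]
tcp_rot: [0.001, 0.449, 0.893, 0.0]
wrist_force: [0.7, -0.5, 0.3]
opening: 0.0639
finger_force: 0.0
```

Run:
```python
from h import *
s=ctrl.sense();print(s["opening"],s["finger_force"],s["wrist_force"])
plan((.4592,.0345,.24,126.7),(.452,-.262,.24,60))
```

```text
0.06392821256887266 0.0 [ 0.65986495 -0.51668422  0.34532275]
now [4.594000e-01 3.460000e-02 1.020000e-01 1.266328e+02] j6 -0.64 tilt -1.0
call dp [-0.0, -0.0, -0.276] wz -0.001
call dp [-0.233, -0.183, 0.0] wz 0.371
call dp [-0.296, -0.025, 0.0] wz 0.371
```

Request:
play_rows:
  targets:
    - {"turn": [0, 0, 0], "delta_pos": [0, 0, -0.276], "gripper": 0.5}
    - {"turn": [0, 0, 0], "delta_pos": [0, 0, -0.276], "gripper": 0.5}
    - {"turn": [0, 0, 0], "delta_pos": [0, 0, -0.276], "gripper": 0.5}
    - {"turn": [0, 0, 0], "delta_pos": [0, 0, -0.276], "gripper": 0.5}
    - {"turn": [0, 0, 0], "delta_pos": [0, 0, -0.276], "gripper": 0.5}

```text
t: 11.07
position: [0.4606, 0.0347, 0.2453]
tcp_rot: [0.004, 0.449, 0.894, 0.002]
wrist_force: [0.2, 0.5, -0.1]
opening: 0.0638
finger_force: 0.0
```

Request:
play_rows:
  targets:
    - {"turn": [0, 0, 0.371], "delta_pos": [-0.233, -0.183, 0], "gripper": 0.5}
    - {"turn": [0, 0, 0.371], "delta_pos": [-0.233, -0.183, 0], "gripper": 0.5}
    - {"turn": [0, 0, 0.371], "delta_pos": [-0.233, -0.183, 0], "gripper": 0.5}
    - {"turn": [0, 0, 0.371], "delta_pos": [-0.233, -0.183, 0], "gripper": 0.5}
    - {"turn": [0, 0, 0.371], "delta_pos": [-0.233, -0.183, 0], "gripper": 0.5}

```text
t: 11.48
position: [0.4542, -0.1175, 0.2375]
tcp_rot: [-0.001, 0.691, 0.723, -0.001]
wrist_force: [-0.2, 0.2, -0.1]
opening: 0.0641
finger_force: 0.0
```

Request:
play_rows:
  targets:
    - {"turn": [0, 0, 0.371], "delta_pos": [-0.296, -0.025, 0], "gripper": 0.5}
    - {"turn": [0, 0, 0.371], "delta_pos": [-0.296, -0.025, 0], "gripper": 0.5}
    - {"turn": [0, 0, 0.371], "delta_pos": [-0.296, -0.025, 0], "gripper": 0.5}
    - {"turn": [0, 0, 0.371], "delta_pos": [-0.296, -0.025, 0], "gripper": 0.5}
    - {"turn": [0, 0, 0.371], "delta_pos": [-0.296, -0.025, 0], "gripper": 0.5}

```text
t: 11.9
position: [0.4497, -0.2661, 0.2368]
tcp_rot: [-0.001, 0.869, 0.494, -0.001]
wrist_force: [-0.1, 1.1, -0.7]
opening: 0.0638
finger_force: 0.0
```

Request:
play_rows:
  targets:
    - {"turn": [0, 0, 0], "delta_pos": [0, 0, 0], "gripper": 0.5}
    - {"turn": [0, 0, 0], "delta_pos": [0, 0, 0], "gripper": 0.5}
    - {"turn": [0, 0, 0], "delta_pos": [0, 0, 0], "gripper": 0.5}
    - {"turn": [0, 0, 0], "delta_pos": [0, 0, 0], "gripper": 0.5}

```text
t: 12.23
position: [0.4511, -0.2611, 0.2392]
tcp_rot: [-0.0, 0.866, 0.5, 0.0]
wrist_force: [0.0, -0.4, -0.2]
opening: 0.0642
finger_force: 0.0
```

Run:
```python
from h import *
from m import comp
P=wristpose();im=ctrl.snapshot("wrist")[:,:,::-1];cv2.imwrite("pics/w5.png",im);np.save("w5.npy",P)
cv2.imwrite("pics/top2.png",ctrl.snapshot("top")[:,:,::-1])
plan((.452,-.262,.102,60))
caps(im,.127,P)
b=(im.max(2)<45).astype(np.uint8);p=comp(b,240,100,400,240,60)
w=outline("wrist",cv2.convexHull(p.astype(np.float32)),.005,P)*1000;print("rdmat",cv2.minEnclosingCircle(w.astype(np.float32)))
```

```text
now [ 0.4511 -0.2612  0.2394 59.9881] j6 -0.07 tilt -1.0
call dp [-0.001, 0.002, 0.275] wz -0.0
px [325. 194.] circ [ 453.  -261.6] D 36.0 ell [ 453.  -261.7] [33.5 34.7]
rdmat ((454.45306396484375, -264.5320129394531), 45.18405532836914)
```

View pics/w5.png

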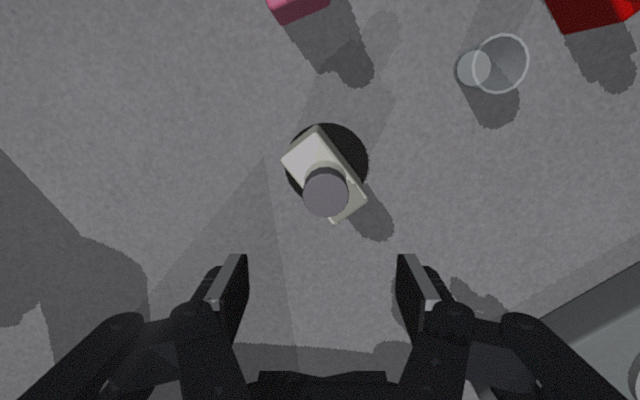

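The wrist view shows the oblong bottle's cap at (326,192), its long edge running (317,126)-(367,200). I take its yaw from that edge.

Run:
```python
from h import *
from m import comp
im=cv2.imread("pics/w5.png");P=np.load("w5.npy")
print(im[160,305],im[145,285],im[110,270],im[212,345])
for th in (105,125):
    p=comp((cv2.GaussianBlur(im,(3,3),0).min(2)>th).astype(np.uint8),265,110,385,232,100)
    r=cv2.minAreaRect(outline("wrist",cv2.convexHull(p.astype(np.float32)),.081,P).astype(np.float32)*1000);print(len(p),r)
e=outline("wrist",np.array([[317,126],[367,200],[281,161],[334,222]]),.081,P);
for a,b in ((0,1),(2,3)):d=e[a]-e[b];print(np.degrees(np.arctan2(d[1],d[0]))%180,np.linalg.norm(d))
plan((.453,-.2617,.1005,60))
```

```text
[174 172 174] [124 121 122] [125 120 122] [123 131 131]
9221 ((455.9236755371094, -256.68157958984375), (108.60798645019531, 108.14639282226562), 60.02250671386719)
1618 ((451.616455078125, -251.30152893066406), (40.245094299316406, 58.0224609375), 7.862167835235596)
94.35262898839287 0.0792513820764194
99.49137462189994 0.07340267480462731
now [ 0.4511 -0.2612  0.2394 59.9881] j6 -0.07 tilt -1.0
call dp [0.001, 0.004, 0.278] wz -0.0
```

Request:
play_rows:
  targets:
    - {"turn": [0, 0, 0], "delta_pos": [0.001, 0.004, 0.08], "gripper": 0.5}
    - {"turn": [0, 0, 0], "delta_pos": [0.001, 0.004, 0.16], "gripper": 0.5}
    - {"turn": [0, 0, 0], "delta_pos": [0.001, 0.004, 0.22], "gripper": 0.5}
    - {"turn": [0, 0, 0], "delta_pos": [0.001, 0.004, 0.26], "gripper": 0.5}
    - {"turn": [0, 0, 0], "delta_pos": [0.001, 0.004, 0.279], "gripper": 0.5}

```text
t: 12.75
position: [0.4515, -0.261, 0.0958]
tcp_rot: [-0.002, 0.866, 0.5, -0.001]
wrist_force: [-0.1, 0.1, 0.8]
opening: 0.0644
finger_force: 0.0
```

Request:
play_rows:
  targets:
    - {"turn": [0, 0, 0], "delta_pos": [0, 0, 0], "gripper": 0.5}
    - {"turn": [0, 0, 0], "delta_pos": [0, 0, 0], "gripper": 0.5}
    - {"turn": [0, 0, 0], "delta_pos": [0, 0, 0], "gripper": -1}
    - {"turn": [0, 0, 0], "delta_pos": [0, 0, 0], "gripper": -1}
    - {"turn": [0, 0, 0], "delta_pos": [0, 0, 0], "gripper": -1}

```text
t: 13.17
position: [0.4538, -0.263, 0.1024]
tcp_rot: [0.002, 0.867, 0.499, 0.001]
wrist_force: [-0.3, 1.0, 3.4]
opening: 0.0341
finger_force: 59.5
```

Request:
play_rows:
  targets:
    - {"turn": [0, 0, 0], "delta_pos": [0, 0, 0], "gripper": -1}
    - {"turn": [0, 0, 0], "delta_pos": [0, 0, 0], "gripper": -1}
    - {"turn": [0, 0, 0], "delta_pos": [0, 0, 0], "gripper": -1}

```text
t: 13.42
position: [0.4538, -0.263, 0.1023]
tcp_rot: [0.002, 0.867, 0.499, 0.001]
wrist_force: [-0.6, 1.1, 6.0]
opening: 0.0342
finger_force: 59.9
```

Run:
```python
from h import *
s=ctrl.sense();print(s["position"],s["wrist_force"],s["opening"])
t=cv2.imread("pics/top2.png");hsv=cv2.cvtColor(t,cv2.COLOR_BGR2HSV);m=((hsv[...,1]>50)&((hsv[...,0]>160)|(hsv[...,0]<8))).astype(np.uint8)
n,l,st,c=cv2.connectedComponentsWithStats(m)
for i in range(1,n):
    if st[i,4]>150:print(c[i].round(),plane("top",*c[i],.06).round(3))
print("beaker base",plane("top",443,188,0).round(3), "rim",plane("top",453,184,.06).round(3))
plan((.453,-.262,.242,60),(.56,-.18,.242,80),(.6617,-.0754,.242,102.7),(.6617,-.0754,.1,102.7))
```

```text
[ 0.45380382 -0.26302244  0.10231407] [-0.60764776  1.11863297  6.01344073] 0.034206543965289014
[319. 127.] [0.759 0.045 0.06 ]
[441. 139.] [ 0.733 -0.229  0.06 ]
[381. 236.] [ 0.514 -0.096  0.06 ]
beaker base [ 0.629 -0.249  0.   ] rim [ 0.631 -0.255  0.06 ]
now [ 0.4538 -0.263   0.1023 59.8598] j6 -0.06 tilt -1.0
call dp [0.001, -0.001, -0.279] wz -0.002
call dp [0.249, 0.103, 0.0] wz -0.222
call dp [0.241, 0.164, 0.0] wz -0.252
call dp [0.0, 0.0, 0.284] wz -0.0
```

Request:
play_rows:
  targets:
    - {"turn": [0, 0, 0], "delta_pos": [0, 0, -0.02], "gripper": -1}
    - {"turn": [0, 0, 0], "delta_pos": [0, 0, -0.08], "gripper": -1}
    - {"turn": [0, 0, 0], "delta_pos": [0, 0, -0.15], "gripper": -1}
    - {"turn": [0, 0, 0], "delta_pos": [0, 0, -0.22], "gripper": -1}
    - {"turn": [0, 0, 0], "delta_pos": [0, 0, -0.28], "gripper": -1}

```text
t: 13.83
position: [0.4528, -0.2625, 0.2427]
tcp_rot: [0.001, 0.867, 0.499, 0.0]
wrist_force: [0.9, 0.2, -1.9]
opening: 0.0341
finger_force: 60.4
```

Request:
play_rows:
  targets:
    - {"turn": [0, 0, -0.03], "delta_pos": [0.03, 0.012, 0], "gripper": -1}
    - {"turn": [0, 0, -0.08], "delta_pos": [0.08, 0.033, 0], "gripper": -1}
    - {"turn": [0, 0, -0.12], "delta_pos": [0.135, 0.056, 0], "gripper": -1}
    - {"turn": [0, 0, -0.17], "delta_pos": [0.19, 0.079, 0], "gripper": -1}
    - {"turn": [0, 0, -0.222], "delta_pos": [0.249, 0.103, 0], "gripper": -1}

```text
t: 14.25
position: [0.5607, -0.1802, 0.2403]
tcp_rot: [0.0, 0.766, 0.643, -0.0]
wrist_force: [0.3, -1.4, -2.2]
opening: 0.0344
finger_force: 60.5
```

Request:
play_rows:
  targets:
    - {"turn": [0, 0, -0.06], "delta_pos": [0.06, 0.041, 0], "gripper": -1}
    - {"turn": [0, 0, -0.12], "delta_pos": [0.12, 0.082, 0], "gripper": -1}
    - {"turn": [0, 0, -0.18], "delta_pos": [0.17, 0.115, 0], "gripper": -1}
    - {"turn": [0, 0, -0.23], "delta_pos": [0.215, 0.146, 0], "gripper": -1}
    - {"turn": [0, 0, -0.252], "delta_pos": [0.241, 0.164, 0], "gripper": -1}

```text
t: 14.67
position: [0.6634, -0.0739, 0.2392]
tcp_rot: [-0.001, 0.623, 0.782, 0.0]
wrist_force: [0.2, -1.1, -2.4]
opening: 0.034
finger_force: 60.5
```

Request:
play_rows:
  targets:
    - {"turn": [0, 0, 0], "delta_pos": [0, 0, 0.06], "gripper": -1}
    - {"turn": [0, 0, 0], "delta_pos": [0, 0, 0.12], "gripper": -1}
    - {"turn": [0, 0, 0], "delta_pos": [0, 0, 0.16], "gripper": -1}
    - {"turn": [0, 0, 0], "delta_pos": [0, 0, 0.18], "gripper": -1}

```text
t: 15.0
position: [0.6605, -0.0762, 0.1453]
tcp_rot: [-0.003, 0.626, 0.78, -0.002]
wrist_force: [-1.1, 0.3, -2.8]
opening: 0.0338
finger_force: 60.8
```

Request:
play_rows:
  targets:
    - {"turn": [0, 0, 0], "delta_pos": [0, 0, 0], "gripper": -1}
    - {"turn": [0, 0, 0], "delta_pos": [0, 0, 0], "gripper": -1}
    - {"turn": [0, 0, 0], "delta_pos": [0, 0, 0], "gripper": -1}
    - {"turn": [0, 0, 0], "delta_pos": [0, 0, 0], "gripper": -1}

```text
t: 15.33
position: [0.6629, -0.0769, 0.1527]
tcp_rot: [0.002, 0.626, 0.78, 0.001]
wrist_force: [-0.7, 0.3, -2.2]
opening: 0.0341
finger_force: 60.8
```

Run:
```python
from h import *
plan((.6617,-.0754,.1028,102.7))
P=wristpose();im=ctrl.snapshot("wrist")[:,:,::-1];cv2.imwrite("pics/w6.png",im);np.save("w6.npy",P)
cv2.imwrite("pics/w6c.png",cv2.resize(im[60:360,170:470],None,fx=2,fy=2,interpolation=2))
```

```text
now [ 6.629000e-01 -7.690000e-02  1.527000e-01  1.025002e+02] j6 -0.38 tilt -1.0
call dp [0.004, -0.002, 0.1] wz -0.002
```

View pics/w6c.png

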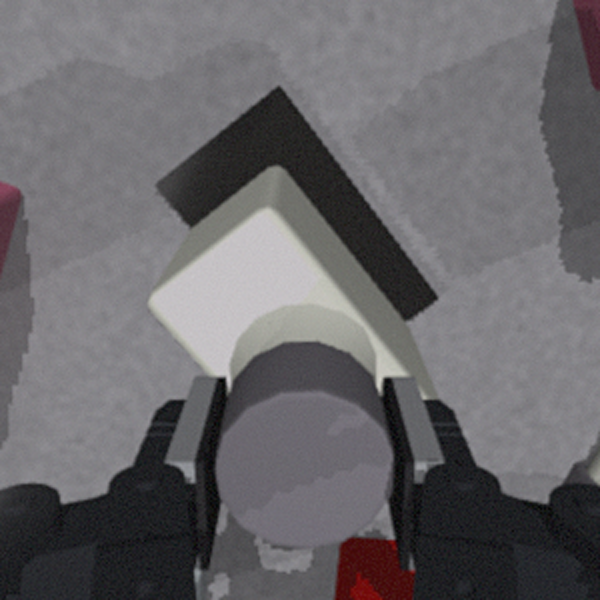

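The crop shows the oblong bottle held over its mat. The mat edge is (280,88)-(437,297) and the bottle's foot edge (275,165)-(405,345). I compare their angles.

Run:
```python
from h import *
P=np.load("w6.npy")
f=lambda pts,z:outline("wrist",np.array([[170+a/2,60+b/2] for a,b in pts]),z,P)
for n,pts,z in (("mat long",[(282,90),(435,297)],.005),("mat short",[(280,88),(160,184)],.005),("foot long",[(277,166),(405,342)],.0554),("foot short",[(274,166),(160,285)],.0554),("top short",[(265,210),(152,300)],.131),("top long l",[(152,302),(213,376)],.131)):
    e=f(pts,z);d=e[1]-e[0];print(n,e.round(4).tolist(),(np.degrees(np.arctan2(d[1],d[0]))%180).round(1),np.linalg.norm(d).round(4))
im=cv2.imread("pics/w6.png")
g=cv2.Canny(im,60,140);L=cv2.HoughLinesP(g[60:270,230:410],1,np.pi/360,20,minLineLength=28,maxLineGap=4)
for l in L[:,0]: print((l+[230,60,230,60]).tolist(), end=" ")
```

```text
mat long [[0.6414, -0.0155], [0.7249, -0.0867]] 139.5 0.1098
mat short [[0.6405, -0.0149], [0.5997, -0.0635]] 50.0 0.0634
foot long [[0.6458, -0.0382], [0.7052, -0.0914]] 138.1 0.0798
foot short [[0.6448, -0.0384], [0.6135, -0.089]] 58.3 0.0595
top short [[0.6453, -0.0378], [0.6225, -0.0661]] 51.1 0.0363
top long l [[0.6225, -0.0666], [0.6409, -0.0831]] 138.0 0.0247
[313, 145, 374, 223] [248, 151, 306, 104] [308, 165, 384, 259] [310, 103, 388, 208] [245, 207, 300, 164] [245, 215, 278, 251] [265, 173, 304, 143] [309, 142, 375, 225] [250, 150, 309, 103] [313, 106, 388, 207] [378, 231, 390, 260] [307, 165, 369, 242]
```

Request:
play_rows:
  targets:
    - {"turn": [0, 0, -0.013], "delta_pos": [0.005, 0.001, 0.03], "gripper": -1}
    - {"turn": [0, 0, -0.013], "delta_pos": [0.005, 0.001, 0.06], "gripper": -1}
    - {"turn": [0, 0, -0.013], "delta_pos": [0.005, 0.001, 0.08], "gripper": -1}
    - {"turn": [0, 0, -0.013], "delta_pos": [0.005, 0.001, 0.093], "gripper": -1}
    - {"turn": [0, 0, -0.013], "delta_pos": [0.005, 0.001, 0.1], "gripper": -1}

```text
t: 15.8
position: [0.6618, -0.0742, 0.1025]
tcp_rot: [0.001, 0.618, 0.786, 0.0]
wrist_force: [-10.3, 1.4, 18.6]
opening: 0.0344
finger_force: 63.1
```

Request:
play_rows:
  targets:
    - {"turn": [0, 0, 0], "delta_pos": [0, 0, 0], "gripper": -1}
    - {"turn": [0, 0, 0], "delta_pos": [0, 0, 0], "gripper": -1}
    - {"turn": [0, 0, 0], "delta_pos": [0, 0, 0], "gripper": 0.5}
    - {"turn": [0, 0, 0], "delta_pos": [0, 0, 0], "gripper": 0.5}
    - {"turn": [0, 0, 0], "delta_pos": [0, 0, 0], "gripper": 0.5}

```text
t: 16.22
position: [0.6623, -0.0741, 0.1003]
tcp_rot: [0.001, 0.618, 0.786, 0.0]
wrist_force: [0.0, 0.1, -0.2]
opening: 0.0637
finger_force: 0.0
```

Run:
```python
from h import *
s=ctrl.sense();print(s["opening"],s["finger_force"],s["wrist_force"])
plan((.6625,-.0745,.24,103.7),(.480,.248,.24,117))
```

```text
0.06373085011724469 0.0 [ 0.04683368  0.12918344 -0.19922452]
now [ 6.623000e-01 -7.410000e-02  1.003000e-01  1.036795e+02] j6 -0.4 tilt -1.0
call dp [-0.001, 0.001, -0.279] wz -0.0
call dp [0.357, -0.101, 0.0] wz -0.074
call dp [0.366, -0.059, 0.0] wz -0.074
```

Request:
play_rows:
  targets:
    - {"turn": [0, 0, 0], "delta_pos": [0, 0, -0.28], "gripper": 0.5}
    - {"turn": [0, 0, 0], "delta_pos": [0, 0, -0.28], "gripper": 0.5}
    - {"turn": [0, 0, 0], "delta_pos": [0, 0, -0.28], "gripper": 0.5}
    - {"turn": [0, 0, 0], "delta_pos": [0, 0, -0.28], "gripper": 0.5}
    - {"turn": [0, 0, 0], "delta_pos": [0, 0, -0.28], "gripper": 0.5}

```text
t: 16.63
position: [0.6636, -0.0743, 0.2475]
tcp_rot: [0.005, 0.618, 0.786, 0.003]
wrist_force: [1.0, -0.4, -0.5]
opening: 0.064
finger_force: 0.0
```

Run:
```python
from h import *
P=wristpose();im=ctrl.snapshot("wrist")[:,:,::-1];cv2.imwrite("pics/w7.png",im);np.save("w7.npy",P)
cv2.imwrite("pics/w7c.png",cv2.resize(im[60:260,220:420],None,fx=3,fy=3,interpolation=2))
caps(im,.127,P)
```

```text
px [317. 189.] circ [660.9 -72.9] D 38.3 ell [661.2 -73.5] [33.9 36.6]
```

View pics/w7c.png

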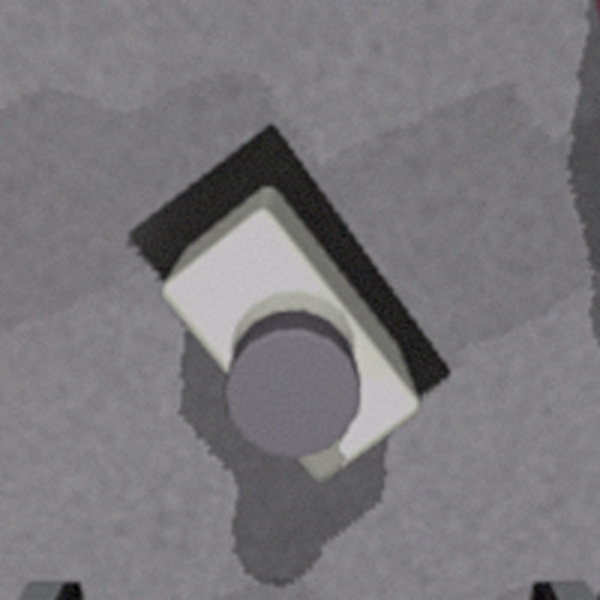

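The oblong bottle stands aligned on its mat (long edges parallel, cap at crop (292,385)), within about 2 mm of centre. Now I fetch the round one.

Request:
play_rows:
  targets:
    - {"turn": [0, 0, -0.074], "delta_pos": [0.357, -0.101, 0], "gripper": 0.5}
    - {"turn": [0, 0, -0.074], "delta_pos": [0.357, -0.101, 0], "gripper": 0.5}
    - {"turn": [0, 0, -0.074], "delta_pos": [0.357, -0.101, 0], "gripper": 0.5}
    - {"turn": [0, 0, -0.074], "delta_pos": [0.357, -0.101, 0], "gripper": 0.5}
    - {"turn": [0, 0, -0.074], "delta_pos": [0.357, -0.101, 0], "gripper": 0.5}

```text
t: 17.1
position: [0.568, 0.0911, 0.2378]
tcp_rot: [-0.002, 0.57, 0.822, -0.0]
wrist_force: [-0.1, -1.0, 0.2]
opening: 0.0639
finger_force: 0.0
```

Request:
play_rows:
  targets:
    - {"turn": [0, 0, -0.074], "delta_pos": [0.366, -0.059, 0], "gripper": 0.5}
    - {"turn": [0, 0, -0.074], "delta_pos": [0.366, -0.059, 0], "gripper": 0.5}
    - {"turn": [0, 0, -0.074], "delta_pos": [0.366, -0.059, 0], "gripper": 0.5}
    - {"turn": [0, 0, -0.074], "delta_pos": [0.366, -0.059, 0], "gripper": 0.5}
    - {"turn": [0, 0, -0.074], "delta_pos": [0.366, -0.059, 0], "gripper": 0.5}

```text
t: 17.52
position: [0.4764, 0.2522, 0.2377]
tcp_rot: [-0.002, 0.521, 0.854, -0.001]
wrist_force: [0.9, 0.5, -0.1]
opening: 0.0641
finger_force: 0.0
```

Request:
play_rows:
  targets:
    - {"turn": [0, 0, 0], "delta_pos": [0, 0, 0], "gripper": 0.5}
    - {"turn": [0, 0, 0], "delta_pos": [0, 0, 0], "gripper": 0.5}
    - {"turn": [0, 0, 0], "delta_pos": [0, 0, 0], "gripper": 0.5}
    - {"turn": [0, 0, 0], "delta_pos": [0, 0, 0], "gripper": 0.5}

```text
t: 17.85
position: [0.4798, 0.2476, 0.2388]
tcp_rot: [-0.0, 0.523, 0.852, -0.001]
wrist_force: [0.5, 0.1, 0.0]
opening: 0.0641
finger_force: 0.0
```

Run:
```python
from h import *
P=wristpose();im=ctrl.snapshot("wrist")[:,:,::-1];cv2.imwrite("pics/w8.png",im);np.save("w8.npy",P)
cv2.imwrite("pics/w8c.png",cv2.resize(im[40:290,170:470],None,fx=2,fy=2,interpolation=2))
caps(im,.125,P)
plan((.480,.249,.0985,117))
```

```text
px [323. 190.] circ [479.5 251.6] D 35.4 ell [479.2 251.3] [33.  34.6]
now [  0.4799   0.2476   0.2391 116.8914] j6 -0.06 tilt -1.0
call dp [0.002, 0.002, 0.281] wz -0.001
```

View pics/w8c.png

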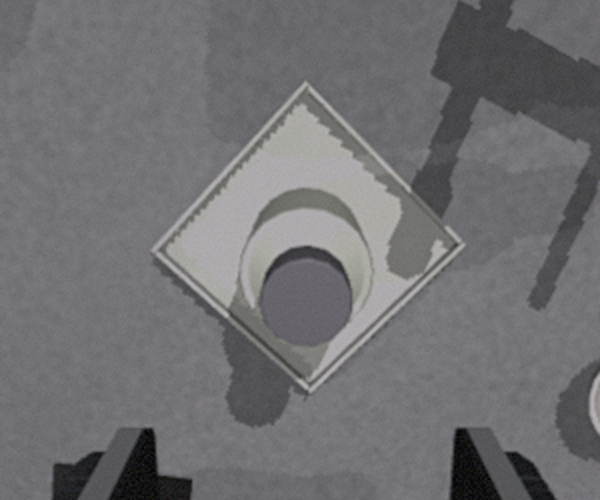

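The round bottle stands mid-tray, cap at crop (306,296), world (479,251). Grasping it.

Request:
play_rows:
  targets:
    - {"turn": [0, 0, 0], "delta_pos": [0.007, 0.002, 0.08], "gripper": 0.5}
    - {"turn": [0, 0, 0], "delta_pos": [0.007, 0.002, 0.16], "gripper": 0.5}
    - {"turn": [0, 0, 0], "delta_pos": [0.007, 0.002, 0.22], "gripper": 0.5}
    - {"turn": [0, 0, 0], "delta_pos": [0.007, 0.002, 0.262], "gripper": 0.5}
    - {"turn": [0, 0, 0], "delta_pos": [0.007, 0.002, 0.281], "gripper": 0.5}

```text
t: 18.32
position: [0.4774, 0.2504, 0.0947]
tcp_rot: [-0.002, 0.523, 0.852, -0.003]
wrist_force: [-0.1, -0.8, 0.6]
opening: 0.0641
finger_force: 0.0
```

Request:
play_rows:
  targets:
    - {"turn": [0, 0, 0], "delta_pos": [0, 0, 0], "gripper": 0.5}
    - {"turn": [0, 0, 0], "delta_pos": [0, 0, 0], "gripper": 0.5}
    - {"turn": [0, 0, 0], "delta_pos": [0, 0, 0], "gripper": -1}
    - {"turn": [0, 0, 0], "delta_pos": [0, 0, 0], "gripper": -1}
    - {"turn": [0, 0, 0], "delta_pos": [0, 0, 0], "gripper": -1}

```text
t: 18.73
position: [0.4796, 0.2527, 0.102]
tcp_rot: [0.001, 0.523, 0.853, 0.001]
wrist_force: [-0.8, 0.4, 3.6]
opening: 0.0344
finger_force: 59.3
```

Request:
play_rows:
  targets:
    - {"turn": [0, 0, 0], "delta_pos": [0, 0, 0], "gripper": -1}
    - {"turn": [0, 0, 0], "delta_pos": [0, 0, 0], "gripper": -1}
    - {"turn": [0, 0, 0], "delta_pos": [0, 0, 0], "gripper": -1}

```text
t: 18.98
position: [0.4796, 0.2527, 0.1019]
tcp_rot: [0.001, 0.522, 0.853, 0.002]
wrist_force: [-1.6, -0.9, 6.3]
opening: 0.0343
finger_force: 59.6
```

Run:
```python
from h import *
s=ctrl.sense();print(s["position"],s["wrist_force"],s["opening"],s["finger_force"])
plan((.4797,.250,.25,117),(.4544,-.2647,.25,62),(.4544,-.2647,.16,62))
```

```text
[0.47958198 0.25273549 0.10191514] [-1.62227714 -0.85687763  6.28578264] 0.034287284713199764 59.61353659629822
now [4.796000e-01 2.527000e-01 1.019000e-01 1.170064e+02] j6 -0.05 tilt -1.0
call dp [-0.005, -0.001, -0.296] wz 0.0
call dp [-0.298, -0.171, 0.0] wz 0.204
call dp [-0.337, -0.068, 0.0] wz 0.204
call dp [-0.341, 0.041, 0.0] wz 0.204
call dp [-0.0, 0.0, 0.18] wz -0.0
```

Request:
play_rows:
  targets:
    - {"turn": [0, 0, 0], "delta_pos": [0, 0, -0.02], "gripper": -1}
    - {"turn": [0, 0, 0], "delta_pos": [0, 0, -0.08], "gripper": -1}
    - {"turn": [0, 0, 0], "delta_pos": [0, 0, -0.16], "gripper": -1}
    - {"turn": [0, 0, 0], "delta_pos": [0, 0, -0.24], "gripper": -1}
    - {"turn": [0, 0, 0], "delta_pos": [0, 0, -0.3], "gripper": -1}

```text
t: 19.4
position: [0.4787, 0.2525, 0.2535]
tcp_rot: [0.001, 0.522, 0.853, 0.001]
wrist_force: [0.6, -0.9, -1.5]
opening: 0.0344
finger_force: 60.2
```

Request:
play_rows:
  targets:
    - {"turn": [0, 0, 0.03], "delta_pos": [-0.045, -0.026, 0], "gripper": -1}
    - {"turn": [0, 0, 0.07], "delta_pos": [-0.1, -0.057, 0], "gripper": -1}
    - {"turn": [0, 0, 0.11], "delta_pos": [-0.165, -0.095, 0], "gripper": -1}
    - {"turn": [0, 0, 0.16], "delta_pos": [-0.23, -0.132, 0], "gripper": -1}
    - {"turn": [0, 0, 0.204], "delta_pos": [-0.298, -0.171, 0], "gripper": -1}

```text
t: 19.82
position: [0.4696, 0.0797, 0.2499]
tcp_rot: [0.0, 0.653, 0.758, 0.0]
wrist_force: [0.9, -0.0, -1.7]
opening: 0.0341
finger_force: 60.6
```

Request:
play_rows:
  targets:
    - {"turn": [0, 0, 0.04], "delta_pos": [-0.067, -0.014, 0], "gripper": -1}
    - {"turn": [0, 0, 0.08], "delta_pos": [-0.135, -0.027, 0], "gripper": -1}
    - {"turn": [0, 0, 0.12], "delta_pos": [-0.202, -0.041, 0], "gripper": -1}
    - {"turn": [0, 0, 0.16], "delta_pos": [-0.27, -0.054, 0], "gripper": -1}
    - {"turn": [0, 0, 0.204], "delta_pos": [-0.337, -0.068, 0], "gripper": -1}

```text
t: 20.23
position: [0.4614, -0.0925, 0.2501]
tcp_rot: [0.0, 0.765, 0.644, 0.0]
wrist_force: [0.4, -0.2, -2.1]
opening: 0.0343
finger_force: 60.5
```

Request:
play_rows:
  targets:
    - {"turn": [0, 0, 0.05], "delta_pos": [-0.08, 0.01, 0], "gripper": -1}
    - {"turn": [0, 0, 0.1], "delta_pos": [-0.16, 0.019, 0], "gripper": -1}
    - {"turn": [0, 0, 0.14], "delta_pos": [-0.23, 0.028, 0], "gripper": -1}
    - {"turn": [0, 0, 0.18], "delta_pos": [-0.295, 0.035, 0], "gripper": -1}
    - {"turn": [0, 0, 0.204], "delta_pos": [-0.341, 0.041, 0], "gripper": -1}

```text
t: 20.65
position: [0.4524, -0.2652, 0.2496]
tcp_rot: [0.0, 0.859, 0.512, -0.0]
wrist_force: [0.6, 0.1, -2.5]
opening: 0.0344
finger_force: 60.5
```

Request:
play_rows:
  targets:
    - {"turn": [0, 0, 0], "delta_pos": [0, 0, 0.05], "gripper": -1}
    - {"turn": [0, 0, 0], "delta_pos": [0, 0, 0.11], "gripper": -1}
    - {"turn": [0, 0, 0], "delta_pos": [0, 0, 0.16], "gripper": -1}
    - {"turn": [0, 0, 0], "delta_pos": [0, 0, 0.18], "gripper": -1}

```text
t: 20.98
position: [0.4518, -0.2618, 0.1553]
tcp_rot: [-0.003, 0.858, 0.514, -0.001]
wrist_force: [-0.1, 0.1, -2.5]
opening: 0.0341
finger_force: 60.7
```

Request:
play_rows:
  targets:
    - {"turn": [0, 0, 0], "delta_pos": [0, 0, 0], "gripper": -1}
    - {"turn": [0, 0, 0], "delta_pos": [0, 0, 0], "gripper": -1}
    - {"turn": [0, 0, 0], "delta_pos": [0, 0, 0], "gripper": -1}
    - {"turn": [0, 0, 0], "delta_pos": [0, 0, 0], "gripper": -1}

```text
t: 21.32
position: [0.4541, -0.2629, 0.1619]
tcp_rot: [0.002, 0.857, 0.515, 0.001]
wrist_force: [-0.6, 0.3, -2.3]
opening: 0.0344
finger_force: 60.7
```

Run:
```python
from h import *
s=ctrl.sense();print(s["opening"],s["wrist_force"])
P=wristpose();im=ctrl.snapshot("wrist")[:,:,::-1];cv2.imwrite("pics/w9.png",im)
plan((.4544,-.2647,.1043,62))
```

```text
0.034362004159387005 [-0.61136239  0.29632818 -2.2995135 ]
now [ 0.454  -0.2628  0.1616 61.9407] j6 -0.1 tilt -1.0
call dp [-0.003, 0.002, 0.115] wz -0.001
```

Request:
play_rows:
  targets:
    - {"turn": [0, 0, 0], "delta_pos": [0, 0.001, 0.035], "gripper": -1}
    - {"turn": [0, 0, 0], "delta_pos": [0, 0.001, 0.07], "gripper": -1}
    - {"turn": [0, 0, 0], "delta_pos": [0, 0.001, 0.094], "gripper": -1}
    - {"turn": [0, 0, 0], "delta_pos": [0, 0.001, 0.107], "gripper": -1}
    - {"turn": [0, 0, 0], "delta_pos": [0, 0.001, 0.114], "gripper": -1}

```text
t: 21.78
position: [0.4536, -0.2626, 0.104]
tcp_rot: [0.0, 0.857, 0.514, -0.0]
wrist_force: [-7.5, 4.4, 20.4]
opening: 0.0338
finger_force: 63.2
```

Request:
play_rows:
  targets:
    - {"turn": [0, 0, 0], "delta_pos": [0, 0, 0], "gripper": -1}
    - {"turn": [0, 0, 0], "delta_pos": [0, 0, 0], "gripper": -1}
    - {"turn": [0, 0, 0], "delta_pos": [0, 0, 0], "gripper": 0.5}
    - {"turn": [0, 0, 0], "delta_pos": [0, 0, 0], "gripper": 0.5}
    - {"turn": [0, 0, 0], "delta_pos": [0, 0, 0], "gripper": 0.5}

```text
t: 22.2
position: [0.454, -0.2629, 0.1025]
tcp_rot: [0.0, 0.858, 0.514, 0.0]
wrist_force: [-0.4, -0.2, 0.2]
opening: 0.0643
finger_force: 0.0
```

Request:
play_rows:
  targets:
    - {"turn": [0, 0, 0], "delta_pos": [0, 0, -0.28], "gripper": 0.5}
    - {"turn": [0, 0, 0], "delta_pos": [0, 0, -0.28], "gripper": 0.5}
    - {"turn": [0, 0, 0], "delta_pos": [0, 0, -0.28], "gripper": 0.5}
    - {"turn": [0, 0, 0], "delta_pos": [0, 0, -0.28], "gripper": 0.5}
    - {"turn": [0, 0, 0], "delta_pos": [0, 0, -0.28], "gripper": 0.5}

```text
t: 22.62
position: [0.4552, -0.2637, 0.2487]
tcp_rot: [0.005, 0.858, 0.514, 0.002]
wrist_force: [0.1, 0.2, 0.3]
opening: 0.0638
finger_force: 0.0
```

Request:
play_rows:
  targets:
    - {"turn": [0, 0, 0], "delta_pos": [0, 0, 0], "gripper": 0.5}
    - {"turn": [0, 0, 0], "delta_pos": [0, 0, 0], "gripper": 0.5}
    - {"turn": [0, 0, 0], "delta_pos": [0, 0, 0], "gripper": 0.5}
    - {"turn": [0, 0, 0], "delta_pos": [0, 0, 0], "gripper": 0.5}

```text
t: 22.95
position: [0.4532, -0.2624, 0.2403]
tcp_rot: [-0.001, 0.858, 0.514, -0.001]
wrist_force: [-0.5, -0.2, -0.3]
opening: 0.0644
finger_force: 0.0
```

Run:
```python
from h import *
P=wristpose();im=ctrl.snapshot("wrist")[:,:,::-1];caps(im,.127,P)
s=ctrl.snapshot("side")[:,:,::-1];t=ctrl.snapshot("top")[:,:,::-1];cv2.imwrite("pics/top3.png",t)
a=cv2.resize(im[80:280,200:440],(480,400));b=cv2.resize(s[120:340,120:460],(618,400))
c=cv2.resize(t[100:300,200:500],(600,400))
o=np.zeros((800,1080,3),np.uint8);o[:400,:480]=a;o[:400,480:1080]=b[:,:600];o[400:,:600]=c
cv2.imwrite("pics/f1.png",cv2.resize(o,(800,592)))
```

```text
px [320. 197.] circ [ 450.8 -263.1] D 36.5 ell [ 451.3 -263.1] [33.3 35.4]
```

View pics/f1.png

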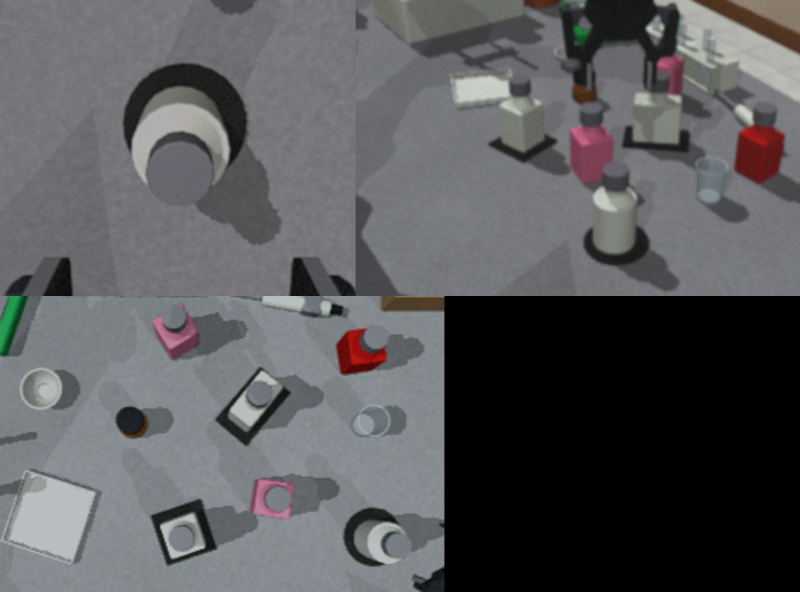

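All three bottles stand upright on their own mats: square at (182,535), oblong at (255,400), round at (380,540). The tray at (50,515) is empty and the beaker, dish and jar have not moved. Measured offsets are about 2 mm (oblong) and 3 mm (round); the square one looks centred. Handing in.

```bash
python3 -c "
from bench import ctrl
print(ctrl.sign_off())"
```

```text
the job is handed in; nothing more can be done
None
```

The job is handed in: each white bottle stands upright on the mat that matches its foot, the tray is empty, and the beaker, dish and jar were left alone; the judge's result was not shown.

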